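# Sweep the chips off the well lid

## Robot

A 6-joint arm with a two-finger parallel gripper is mounted at the origin on the work surface. World frame = base frame: x ahead of the robot, y to its left, z up, the work surface at z = 0. Lengths are in m, angles in degrees, forces in N, time in s.
With the tool pointing down it reaches from about 0.4 to 0.825 m from the base axis. Payload 7 kg.
Tool frame: the origin (TCP) lies midway between the tips of the shut fingers; the grasp point (between the pads) lies 19 mm behind it; z points along the fingers, y is the line along which they close (so a half turn about z gives the same grasp; the last joint's range is limited). The gripper opens to 88 mm and grips with 3 to 60 N. Pads are 19 mm wide; open, the fingers measure 130 mm over their backs; the gripper's body (78 mm by 193 mm) begins 47 mm behind the grasp point.
Start: joints at [-48.237, 20.546, 0.682, 0, -70.136, -16.507], TCP at [0.288, -0.61, 0.227] pointing down, gripper open.
Joint ranges: [-176.03, 176.03], [-82.01, 121.73], [-58.28, 71.71], [-173.87, 95.51], [-174.79, -0.11], [-173.66, 173.66]. Speed limits (degrees/s): [136.94, 136.94, 172.46, 180, 180, 180].

## Interface

Orientations are given as [roll, pitch, yaw] about the fixed x, y, z axes, in that order (R = Rz(yaw) Ry(pitch) Rx(roll)).
In Python, from plant import get_state, optics, order gives the robot as it stands. The module is installed in compiled form; this text tells all that it offers.
- The arm moves only by the tool send_rows, never from a script. Its argument "moves" is a list of rows, each an object with "slide": the shift along the tool's x, y, z as a fraction of full scale, a list of three; "turn": the turn about the tool's z as a fraction of full scale; "gripper": the opening, from 0 (shut) to 1 (fully open). A call has exactly 5 rows; each row is the pose to reach, as a shift and turn from the pose commanded when the call began, along the tool's axes at that moment; what a row does not reach only later rows make up. Full scale, the value 1, is 150 mm for a shift and 90 degrees for a turn. A row lasts 1/12 s, in which the tool goes at most 41.7 mm and 7.16 degrees, less where a joint would pass 70% of its speed; a pose out of reach is approached as far as the arm can. A call with a number of a shift or a turn outside -1 to 1 is refused whole. A call with a gripper value outside its range is refused whole. The fingers move at their own pace and stop on an object; "newtons" is the grip in N (left out, the last holds). Time passes only in rows, so rows that repeat a pose let the fingers close, or fill a call up. It gives the time, the measured TCP pose, the force, the opening and the grip force at its end, in the units of the state.
- get_state(): the state, without advancing time (a new reading comes with each control period).
- optics.capture(name): name is "side" or "top" or "wrist"; returns a dict with "img" (400x640x3 uint8, red, green, blue), "intrinsics" (3x3 intrinsics, pixels), "dist" ([k1, k2, p1, p2, k3] as OpenCV has them; the pictures are not rectified), "origin" and "attitude" of the camera in the world. Camera axes: x right, y down, z forward; pixel columns grow to the right and rows downward; lengths in m; the calibration is good to about 2 mm. A picture is of the moment at which its call begins. There is no depth.
- order.close_job(): hands the job in; it is judged then, once.
Trained networks look in the newest picture that a camera, given by its name, has taken for a name from the list of things; names that differ only in an ending like _2 or _b are one class to them, and where a whole thing is asked for, a point or a joint stands for the part that bears it (a point fixed in the world has none). Each returns a list of dicts, best first, with "p" (0 to 1); they miss things now and then, are a little off and sometimes report something else, mostly with a low value. They report only what shows in the picture. A call takes as long as a camera call. They do not tell look-alikes from the thing itself.
- optics.look_for(camera, name): "location" ([x, y, z] in m, in world coordinates, good to about 4 mm: the middle of the surface that is visible of it).
The state is a dict: "time_s": time; "joints": joint angles; "qd": joint speeds; "joint_torque": joint torques, N m; "tcp_pos": TCP position; "eef_rot": TCP orientation; "contact_force": force on the tool from outside, world axes, zero at the start; "moment": the same for the moment, N m; "gripper_width": finger opening in m; "gripper_force": force on a finger pad.
Only numpy, scipy, OpenCV 4.12 (cv2) and the standard library are available. Lean on these libraries where they do the work, as an engineer would, in place of code of your own. Each camera call takes 0.05 s, during which the arm holds its last target. There are 200 camera calls.

## Task

Take the silicone eraser block in the gripper and with it sweep all four wood chips off the closed lid into the grey catch tray at the lid's open end, moving the chips with the block only, never with the gripper itself. Then stand the block back upright on its cork mat and let go, leaving the barometer, cup and chart weights undisturbed.

Things in the scene. Friction and masses are not known exactly. Their poses are not given: they have to be found in the camera images.
- well: dark walnut shut lid on its shallow well, one fixed piece, 246 (x) x 280 (y) mm, origin at the centre of its underside; flat surface to clear at 50 mm. Rails 13 mm wide, 12 mm high run along both sides at x = +-110 to +-123 mm, leaving 220 mm clear between; both ends (y = +-140 mm) are open. Position and yaw vary.
- tray: grey plastic catch tray, fixed, open on top, 250 (x) x 140 (y) x 35 mm high, walls and floor 4 mm; origin at the centre of its underside, axes parallel to the well's. It stands 3 mm from one open end of the well (y = +213 or -213 mm in the well's frame; which end varies), rim 15 mm below the lid surface.
- mat: thin cork mat, fixed, 190 (x) x 130 (y) x 6 mm; origin at the centre of its underside on the table, axes parallel to the well's. It lies at the end of the well away from the tray.
- block: green silicone eraser block, loose, about 0.25 kg: an upright slab 150 (its x) x 32 (its y) x 70 mm high; origin at the centre of its underside. It starts upright on the cork mat, turned up to 0.4 rad from it. Grip it across its 32 mm thickness, high enough (fingertips 30 mm or more above its underside) that the fingers pass over the chips.
- chip1: a loose flat light ash-wood chip, one of four alike: 60 (its x) x 22 (its y) x 10 mm thick; origin at the centre of its underside. It starts flat on the dark lid.
- chip2: a loose flat light ash-wood chip, one of four alike: 60 (its x) x 22 (its y) x 10 mm thick; origin at the centre of its underside. It starts flat on the dark lid.
- chip3: a loose flat light ash-wood chip, one of four alike: 60 (its x) x 22 (its y) x 10 mm thick; origin at the centre of its underside. It starts flat on the dark lid.
- chip4: a loose flat light ash-wood chip, one of four alike: 60 (its x) x 22 (its y) x 10 mm thick; origin at the centre of its underside. It starts flat on the dark lid.
- barometer: bystander: grey plastic barometer case 96 x 96 x 50 mm with a round dial on top; origin at the centre of its underside; stands on the table beyond the well
- cup: bystander: white melamine cup, 80 mm wide at the rim, 85 mm high; origin at the centre of its underside; stands on the table beyond the well
- weight1: bystander: aluminium chart weight 45 (x) x 100 (y) x 25 mm with a 14 mm high knob on top; origin at the centre of its underside; lies on the table beyond the well
- weight2: bystander: aluminium chart weight 45 (x) x 100 (y) x 25 mm with a 14 mm high knob on top; origin at the centre of its underside; lies on the table beyond the well
Mind the look-alikes: they are no part of the job. What is meant by the block is not pink or red, and is the smaller of those in its own colour.

How it is judged (in metres and radians):
On the way, in this order (a step that is already met when the one before it is completed fails the run):
1. the block is held by the fingers and raised to the height of the lid (contact force between the fingers and block above 1 N and z of block in the frame of well above 0.045 m), for 0.1 s.
2. all four chips are in the tray while the block is still held (x of chip1 in the frame of tray between -0.122 and 0.122 m and y of chip1 in the frame of tray between -0.067 and 0.067 m and z of chip1 in the frame of tray between -0.005 and 0.042 m and x of chip2 in the frame of tray between -0.122 and 0.122 m and y of chip2 in the frame of tray between -0.067 and 0.067 m and z of chip2 in the frame of tray between -0.005 and 0.042 m and x of chip3 in the frame of tray between -0.122 and 0.122 m and y of chip3 in the frame of tray between -0.067 and 0.067 m and z of chip3 in the frame of tray between -0.005 and 0.042 m and x of chip4 in the frame of tray between -0.122 and 0.122 m and y of chip4 in the frame of tray between -0.067 and 0.067 m and z of chip4 in the frame of tray between -0.005 and 0.042 m and contact force between the fingers and block above 1 N), for 0.2 s.
At the end, for the whole second after the job is handed in: All four chips lie at rest in the tray (centres inside its walls and below 42 mm), and the block stands at rest upright (within 0.1 rad) on the cork mat, its centre within 35 mm (mat x) and 50 mm (mat y) of the mat's centre (x of chip1 in the frame of tray between -0.122 and 0.122 m and y of chip1 in the frame of tray between -0.067 and 0.067 m and z of chip1 in the frame of tray between -0.005 and 0.042 m and x of chip2 in the frame of tray between -0.122 and 0.122 m and y of chip2 in the frame of tray between -0.067 and 0.067 m and z of chip2 in the frame of tray between -0.005 and 0.042 m and x of chip3 in the frame of tray between -0.122 and 0.122 m and y of chip3 in the frame of tray between -0.067 and 0.067 m and z of chip3 in the frame of tray between -0.005 and 0.042 m and x of chip4 in the frame of tray between -0.122 and 0.122 m and y of chip4 in the frame of tray between -0.067 and 0.067 m and z of chip4 in the frame of tray between -0.005 and 0.042 m and x of block in the frame of mat between -0.035 and 0.035 m and y of block in the frame of mat between -0.05 and 0.05 m and z of block in the frame of mat between 0 and 0.012 m and angle between block's own z axis and vertical below 0.1 rad and linear speed of block below 0.02 m/s and linear speed of each of chip1, chip2, chip3, chip4 below 0.03 m/s); the robot touches nothing.
It fails at once if the gripper or arm pushes a chip itself (over 2 N) (contact force between any of the fingers, the arm and chip1 above 2 N or contact force between any of the fingers, the arm and chip2 above 2 N or contact force between any of the fingers, the arm and chip3 above 2 N or contact force between any of the fingers, the arm and chip4 above 2 N).
It fails at once if the barometer, cup or a weight is moved more than 15 mm (distance of any of barometer, cup, weight1, weight2 from where it was at the start of the episode above 0.015 m).
It also fails if it takes over 61 s, if anything falls off the work surface, if the arm or the gripper's body presses on something with over 40 N, if the wrist force passes 120 N, or if a joint passes its speed limit or range.

## Working session

There is one attempt and no reset: what is moved stays moved. The work goes in short steps, Python scripts to look and compute and a tool call to move; the robot and the scene stay as the last step left them, time stands still between calls to the robot, and variables do not carry over. Pictures are saved under pics/ and viewed, at most 12 in all, crops included, and the job is handed in when it is done.

Besides the shell and the picture viewer there is one more tool, called after "Call:" as name([rows], argument=value, ...), one row to a line, values as JSON. send_rows: Moves the arm, as the interface text tells. Shift numbers are shares of 150 mm and turn numbers shares of 90 degrees, none past 1 either way. Its arguments: {"type":"object","properties":{"moves":{"type":"array"},"newtons":{"type":"number"}},"required":["moves"]}

```bash
mkdir -p pics; cat > h.py <<'E'
import numpy as np, cv2
from scipy.spatial.transform import Rotation as R
from plant import get_state, optics, order
def cap(n,save=None):
    c=optics.capture(n)
    if save: cv2.imwrite('pics/'+save,c['img'][:,:,::-1])
    return c
def att(c):
    a=np.array(c['attitude'],float)
    return a if a.shape==(3,3) else R.from_euler('xyz',a,degrees=True).as_matrix()
def ray(c,uv):
    p=cv2.undistortPoints(np.array(uv,float).reshape(-1,1,2),np.array(c['intrinsics'],float),np.array(c['dist'],float)).reshape(-1,2)
    return np.array(c['origin']),np.c_[p,np.ones(len(p))]@att(c).T
def plane(c,uv,z):
    o,d=ray(c,uv); return o+d*((z-o[2])/d[:,2])[:,None]
def proj(c,P):
    A=att(c); r=A.T; t=-r@np.array(c['origin'])
    return cv2.projectPoints(np.array(P,float).reshape(-1,3),cv2.Rodrigues(r)[0],t,np.array(c['intrinsics'],float),np.array(c['dist'],float))[0].reshape(-1,2)
E
python3 - <<'E'
from h import *
np.set_printoptions(precision=3,suppress=True)
print(get_state())
for n in ['top','side']:
    c=cap(n,n+'0.png'); print(n,c['origin'],c['attitude'],c['intrinsics'],c['dist'])
    for o in ['well','tray','mat','block','chip1','barometer','cup','weight1']:
        for d in optics.look_for(n,o): print(o,np.round(d['location'],3),round(d['p'],2),proj(c,d['location'])[0].round())
E
```

```text
{'time_s': 0.0, 'joints': array([-48.237,  20.593,   0.633,  -0.02 , -70.136, -16.507]), 'qd': array([ 0.019,  0.027,  0.081, -0.042,  0.02 , -0.014]), 'joint_torque': array([ -0.001, -58.271,  29.305,   6.997,   0.007,  -0.   ]), 'tcp_pos': array([ 0.288, -0.61 ,  0.226]), 'eef_rot': array([ 179.902,   -0.01 , -154.75 ]), 'contact_force': array([ 0.585, -0.849, -0.26 ]), 'moment': array([0.044, 0.011, 0.018]), 'gripper_force': 0.0, 'gripper_width': 0.08736903872242628}
top [0.34  0.165 1.269] [-170.368   -0.781  -89.189] [[496.317   0.    322.143]
 [  0.    496.317 196.774]
 [  0.      0.      1.   ]] [-0.06  0.    0.    0.    0.  ]
well [0.48  0.022 0.048] 0.67 [374. 224.]
tray [ 0.447 -0.194  0.007] 0.89 [456. 240.]
tray [0.512 0.244 0.006] 0.72 [286. 213.]
mat [0.512 0.246 0.005] 0.66 [285. 213.]
block [0.53  0.228 0.077] 0.87 [291. 202.]
block [0.534 0.436 0.09 ] 0.87 [204. 198.]
block [0.317 0.548 0.103] 0.78 [150. 288.]
block [0.308 0.305 0.069] 0.59 [256. 293.]
chip1 [ 0.519 -0.056  0.058] 0.74 [406. 209.]
chip1 [ 0.409 -0.013  0.06 ] 0.73 [389. 253.]
chip1 [0.445 0.073 0.061
[... 336 characters left out ...]
405.809 206.38 ]
 [  0.      0.      1.   ]] [-0.084  0.     0.     0.     0.   ]
well [0.47  0.076 0.047] 0.72 [341. 199.]
tray [ 0.436 -0.241  0.009] 0.64 [362. 165.]
mat [0.495 0.264 0.004] 0.89 [321. 250.]
block [0.302 0.327 0.051] 0.98 [401. 260.]
block [0.53  0.241 0.053] 0.87 [309. 228.]
block [0.537 0.461 0.066] 0.83 [285. 282.]
block [0.308 0.586 0.083] 0.64 [399. 339.]
chip1 [0.536 0.062 0.062] 0.65 [319. 190.]
chip1 [ 0.406 -0.004  0.061] 0.6 [366. 184.]
barometer [ 0.654 -0.04   0.047] 0.94 [288. 176.]
cup [0.684 0.073 0.062] 0.7 [268. 188.]
weight1 [0.68  0.21  0.028] 0.86 [256. 224.]
weight1 [ 0.618 -0.196  0.02 ] 0.57 [309. 163.]
weight1 [ 0.438 -0.241  0.012] 0.27 [361. 164.]
```

View pics/top0.png

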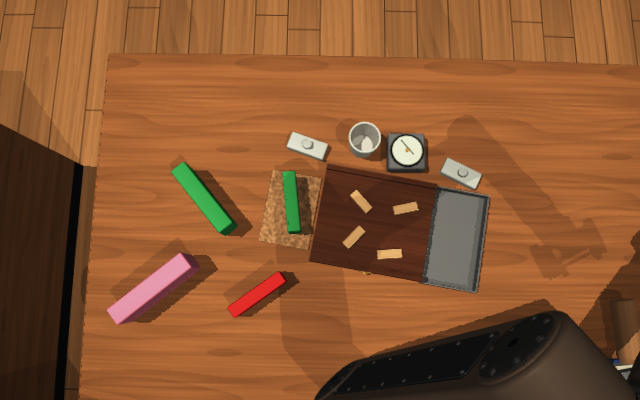

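View pics/side0.png

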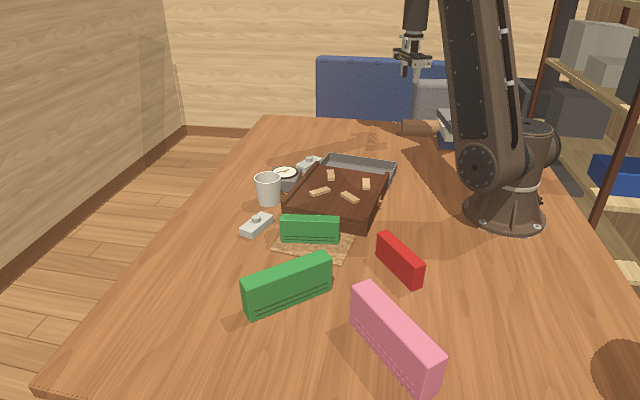

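Candidates for the block in the top view: small green (291,202), on the mat; large green (203,198); pink (150,288); red (256,293). The small green one fits, because it is neither pink nor red and is the smaller of the two greens. The tray is at (456,240), right of the lid, and the chips are at (406,209), (389,253), (354,238) and (361,201). Next I'll confirm with a crop and measure.

```bash
cat > m.py <<'E'
from h import *
np.set_printoptions(precision=4,suppress=True)
c=cap('top'); im=c['img']; hsv=cv2.cvtColor(im,cv2.COLOR_RGB2HSV)
s=im[120:310,160:510]; s=cv2.resize(s,None,fx=2.25,fy=2.25,interpolation=cv2.INTER_CUBIC)
cv2.imwrite('pics/crop1.png',s[:,:,::-1])
def rects(mask,z,lo,off=(0,0)):
    cs,_=cv2.findContours(mask.astype(np.uint8),cv2.RETR_EXTERNAL,cv2.CHAIN_APPROX_NONE)
    for q in cs:
        if cv2.contourArea(q)<lo: continue
        P=plane(c,q.reshape(-1,2),z)[:,:2]
        (x,y),(w,h),a=cv2.minAreaRect((P*1000).astype(np.float32))
        if w<h: w,h,a=h,w,a+90
        print(np.round([x,y,w,h,(a+90)%180-90],1), q.reshape(-1,2).mean(0).round())
H,S,V=[hsv[:,:,i].astype(int) for i in range(3)]
print('V of block',V[202,280:305]);print('lid row',V[224,300:440]); print('chip',V[209,396:416],S[209,396:416],H[209,396:416])
g=(H>40)&(H<85)&(S>100)
print('green all');rects(g,0.076,50)
print('green top');
rects(g&(V>V[202,291]*0.85),0.076,50)
roi=np.zeros_like(g); roi[175:275,318:435]=1
print('chips'); rects(roi&(V>130),0.06,30)
E
python3 m.py
```

```text
V of block [153 156 163 166 141 141 152 152 151 150 149 149 147 147 147 145 135  97
  55  91  90  94  94  85  79]
lid row [ 56 102 105  97  93  88  82  77  73  70  74 128 154 115 163 145  97  82
  81  80  80  80  79  78  77  77  76  77  77  77  76  77  78  79  80  80
  81  82  83  83  83  84  85  86  85  85  85  85  85  84  83  83  84  84
  82  83  81  82  81  80  80  79  80  80  79  79  80  82  81  80  80  80
  79  78  77  75  74  72  72  71  70  69  69  68  68  68  68  68  67  67
  67  67  67  68  68  67  68  69  70  71  72  73  73  75  76  77  77  77
  75  76  82  86  86  87  88  89  89  90  89  89  88  88  88  88  88  88
  87  86  87  86  73  76  70  66 108 121 122 121 121 120]
chip [208 207 206 206 206 204 204 204 206 207 205 203 201 200 200 202 203 204
 203 204] [137 138 137 137 137 138 138 138 137 138 137 138 138 139 139 138 138 138
 138 138] [16 16 16 16 16 16 16 16 16 16 16 16 16 16 15 16 16 16 16 16]
green all
[529.7 227.  155.6  32.3   6.8] [291. 202.]
[535.  441.3 213.1  46.   40.4] [204. 199.]
green top
[533.5 228.7 147.6  28.5   6.5] [290. 200.]
[539.5 448.8 196.   39.5  40.5] [201. 197.]
chips
[370.9  87.6 142.6  26.4 -89.2] [345. 271.]
[408.4 -14.4  61.2  21.8 -89.2] [389. 253.]
[448.7  73.4  59.2  20.7 -44.5] [354. 236.]
[522.1 -54.3  60.9  21.4 -77.8] [405. 208.]
[537.3  56.2  59.5  22.9  41.2] [360. 201.]
[595.9 -79.2  98.3  17.9 -89. ] [416. 177.]
[561.7 154.4  78.1  14.9   0.9] [320. 189.]
```

View pics/crop1.png

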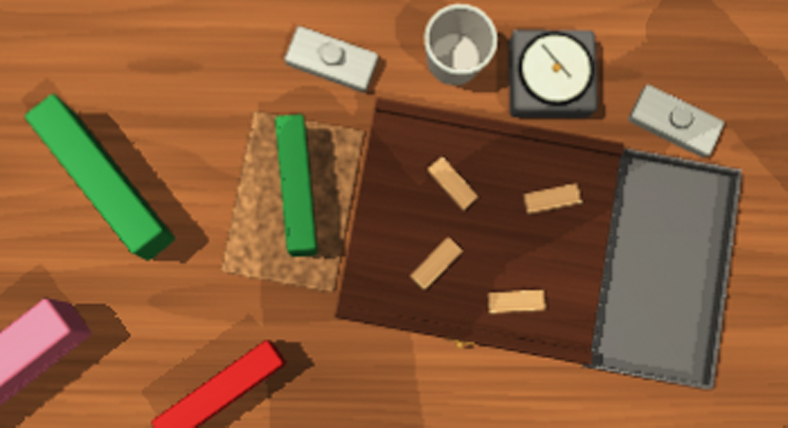

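The crop confirms it: the small green slab lies on the mat at crop (296,185), and the large green one at (98,175) is the decoy. Next I'll work out the frames.

```bash
cat > f.py <<'E'
from h import *
from scipy.optimize import least_squares
np.set_printoptions(precision=4,suppress=True)
c=cap('top')
def corners(q,z):
    uv=np.array(q,float)/2.25+[160-.28,120-.28]; P=plane(c,uv,z)[:,:2]*1000
    (x,y),(w,h),a=cv2.minAreaRect(P.astype(np.float32)); print(P.mean(0),w,h,a); return P
L=corners([(378,98),(622,148),(592,365),(336,318)],.062)
T=corners([(622,150),(741,172),(713,388),(592,366)],.035)
M=corners([(255,112),(368,130),(333,291),(222,270)],.006)
print('yaw est', [np.degrees(np.arctan2(*(b-a)[::-1])) for a,b in [(L[1],L[0]),(L[2],L[3]),(T[1],T[0]),(T[2],T[3]),(M[1],M[0]),(M[2],M[3])]])
# joint fit of well (x,y,yaw) + mat
def res(p,detail=False):
    x,y,a=p; ex=np.array([np.cos(a),np.sin(a)]); ey=np.array([-ex[1],ex[0]]); o=np.array([x,y])
    f=lambda P,l: np.c_[(P-o)@ex,(P-o)@ey]-l
    r=np.r_[f(L,[(123,140),(123,-140),(-123,-140),(-123,140)]),f(T,[(125,-143),(125,-283),(-125,-283),(-125,-143)])]
    return r if detail else r.ravel()
s=least_squares(res,[480,20,-.15],loss='soft_l1',f_scale=3); print('well',s.x,np.degrees(s.x[2])); print(res(s.x,True))
E
python3 f.py
```

```text
[484.3123  23.0766] 279.3344421386719 246.72569274902344 80.1698226928711
[ 449.2412 -187.1906] 137.8370819091797 245.09817504882812 80.43946838378906
[522.9576 231.2447] 132.4403076171875 189.6876983642578 80.18537902832031
yaw est [np.float64(79.16776368668647), np.float64(80.41469904397377), np.float64(80.37995432924184), np.float64(80.35084274796958), np.float64(81.71808270403139), np.float64(80.23318211422558)]
well [484.8331  22.9121  -0.1685] -9.651884736629746
[[ 1.1617 -1.4768]
 [-4.5248  2.5313]
 [ 0.7618 -0.0459]
 [ 0.4372 -0.7091]
 [-2.4404 -0.4622]
 [-2.3638  1.7007]
 [ 2.6815  1.3101]
 [ 2.675  -2.9324]]
```

```bash
cat > go.py <<'E'
# usage: go.py "x y z yaw" ...   (mm, deg) prints slide/turn per leg
import sys; from h import *
np.set_printoptions(precision=3,suppress=True)
s=get_state(); p=np.array(s['tcp_pos'])*1000; r=s['eef_rot']; yaw=r[2]
print('t',round(s['time_s'],2),p,r,'F',s['contact_force'],'w',s['gripper_width'],s['gripper_force'],'j',s['joints'])
for a in sys.argv[1:]:
    x,y,z,w=map(float,a.split()); A=R.from_euler('xyz',[180,0,yaw],degrees=True).as_matrix()
    d=A.T@(np.array([x,y,z])-p); t=-((w-yaw+180)%360-180)
    print(a,'slide/150',d/150,'turn/90',round(t/90,3)); p=np.array([x,y,z]);yaw=w
E
python3 go.py "350 -320 227 -154.75" "440 -50 227 -154.75" "490 90 227 -173.5" "531 200 227 -173.5" 
```

```text
t 1.0 [ 287.966 -610.457  226.551] [-180.       0.002 -154.743] F [0.017 0.596 0.321] w 0.08791802274918652 0.0 j [-48.238  20.546   0.68   -0.002 -70.134 -16.505]
350 -320 227 -154.75 slide/150 [-1.2    1.575 -0.003] turn/90 0.0
440 -50 227 -154.75 slide/150 [-1.31   1.372  0.   ] turn/90 -0.0
490 90 227 -173.5 slide/150 [-0.7    0.702  0.   ] turn/90 0.208
531 200 227 -173.5 slide/150 [-0.355  0.698  0.   ] turn/90 -0.0
```

Call:
send_rows([
  {"slide": [-0.8,0.91,0],"turn": 0,"gripper": 1},
  {"slide": [-0.8,0.91,0],"turn": 0,"gripper": 1},
  {"slide": [-0.8,0.91,0],"turn": 0,"gripper": 1},
  {"slide": [-0.8,0.91,0],"turn": 0,"gripper": 1},
  {"slide": [-0.8,0.91,0],"turn": 0,"gripper": 1},
])

```text
time_s: 1.42
tcp_pos: [0.3387, -0.4321, 0.227]
eef_rot: [-180.0, 0.1, -154.7]
contact_force: [-1.0, 0.0, 0.3]
gripper_width: 0.0879
gripper_force: 0.0
```

Call:
send_rows([
  {"slide": [-0.8,0.91,0],"turn": 0,"gripper": 1},
  {"slide": [-0.8,0.91,0],"turn": 0,"gripper": 1},
  {"slide": [-0.8,0.91,0],"turn": 0,"gripper": 1},
  {"slide": [-0.8,0.91,0],"turn": 0,"gripper": 1},
  {"slide": [-0.8,0.91,0],"turn": 0,"gripper": 1},
])

```text
time_s: 1.83
tcp_pos: [0.3891, -0.2578, 0.2271]
eef_rot: [-180.0, 0.1, -154.6]
contact_force: [0.1, -1.5, -0.6]
gripper_width: 0.0876
gripper_force: 0.0
```

Call:
send_rows([
  {"slide": [-0.8,0.91,0],"turn": 0,"gripper": 1},
  {"slide": [-0.8,0.91,0],"turn": 0,"gripper": 1},
  {"slide": [-0.8,0.91,0],"turn": 0,"gripper": 1},
  {"slide": [-0.8,0.91,0],"turn": 0,"gripper": 1},
  {"slide": [-0.8,0.91,0],"turn": 0,"gripper": 1},
])

```text
time_s: 2.25
tcp_pos: [0.44, -0.0828, 0.2272]
eef_rot: [-180.0, 0.1, -154.6]
contact_force: [0.7, -0.3, -0.5]
gripper_width: 0.0876
gripper_force: 0.0
```

```bash
python3 go.py "490 90 227 -173.5"
```

```text
t 2.25 [439.993 -82.849 227.167] [-179.987    0.122 -154.608] F [ 0.692 -0.329 -0.493] w 0.08755124558932083 0.0 j [ 14.692  -1.603 -26.466  -0.011 -65.014 -79.296]
490 90 227 -173.5 slide/150 [-0.795  0.898  0.001] turn/90 0.21
```

Call:
send_rows([
  {"slide": [-0.8,0.9,0],"turn": 0.21,"gripper": 1},
  {"slide": [-0.8,0.9,0],"turn": 0.21,"gripper": 1},
  {"slide": [-0.8,0.9,0],"turn": 0.21,"gripper": 1},
  {"slide": [-0.8,0.9,0],"turn": 0.21,"gripper": 1},
  {"slide": [-0.8,0.9,0],"turn": 0.21,"gripper": 1},
])

```text
time_s: 2.67
tcp_pos: [0.4907, 0.0902, 0.2269]
eef_rot: [180.0, 0.1, -173.6]
contact_force: [-0.1, -0.7, 1.2]
gripper_width: 0.0876
gripper_force: 0.0
```

```bash
python3 - <<'E'
from h import *
c=cap('wrist','w1.png'); print(c['origin'],c['attitude'])
for o in ['block','mat','chip1']:
    for d in optics.look_for('wrist',o): print(o,np.round(d['location'],4),round(d['p'],2),proj(c,d['location'])[0].round())
E
python3 go.py "531 200 227 -173.5"
```

```text
[0.41270202 0.08069506 0.38352925] [ 1.63165218e+02 -8.23645474e-02  9.64165580e+01]
block [0.4856 0.3893 0.0785] 0.79 [594. 212.]
block [0.3753 0.4677 0.0128] 0.74 [634. 117.]
block [0.3224 0.2786 0.0689] 0.68 [537.  34.]
block [0.4961 0.2161 0.0757] 0.65 [440. 204.]
mat [0.4881 0.2143 0.0067] 0.71 [419. 180.]
chip1 [0.4447 0.077  0.0603] 0.98 [311. 136.]
chip1 [0.5357 0.0586 0.0583] 0.96 [286. 218.]
chip1 [ 0.5169 -0.0542  0.0569] 0.87 [184. 190.]
chip1 [ 0.4068 -0.0077  0.0588] 0.64 [230.  88.]
t 2.87 [489.6    87.316 226.331] [-179.986   -0.035 -173.551] F [-0.442  0.992 -0.292] w 0.08770507558259805 0.0 j [  32.795    3.661  -21.184   -0.003  -65.192 -116.344]
531 200 227 -173.5 slide/150 [-0.359  0.715 -0.004] turn/90 -0.001
```

View pics/w1.png

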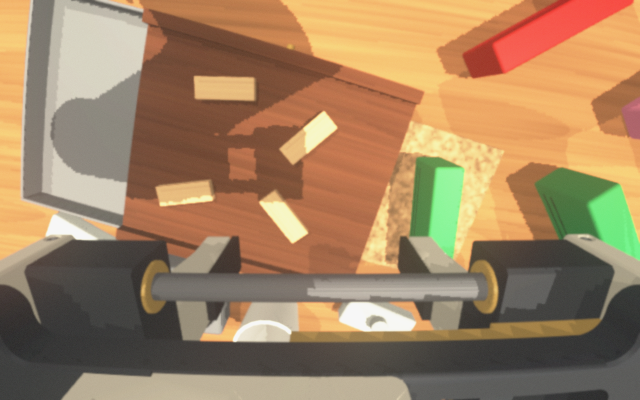

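The wrist view shows the block at about (440,205) on the mat, with its upper part at (462,163), and the four chips on the lid. I'll fit the block pose by silhouette in the top and side views.

```bash
cat > fit.py <<'E'
from h import *
from scipy.optimize import minimize
V=[]
for n in ['top','side','wrist']:
    c=cap(n); h=cv2.cvtColor(c['img'],cv2.COLOR_RGB2HSV)
    g=((h[:,:,0]>40)&(h[:,:,0]<85)&(h[:,:,1]>90)).astype(np.uint8)
    k,l,st,ce=cv2.connectedComponentsWithStats(g)
    uv=proj(c,[.531,.228,.045])[0]
    i=1+np.argmin([np.hypot(*(ce[j]-uv))+(1e3 if st[j,4]<100 else 0) for j in range(1,k)])
    print(n,st[i],ce[i].round(1))
    m=(l==i).astype(np.uint8)
    roi=np.ones_like(m)
    if n=='wrist': roi[228:]=0
    V.append((c,m*roi,roi))
B=np.array([[x,y,z] for x in(-75,75) for y in(-16,16) for z in(0,70)])/1000.
S=4
def iou(p,V=V):
    x,y,z,a=p; P=B@R.from_euler('z',a).as_matrix().T+[x,y,z]; t=0
    for c,m,roi in V:
        q=cv2.convexHull((proj(c,P)*16).round().astype(np.int32))
        k=np.zeros_like(m); cv2.fillConvexPoly(k,q,1,shift=4); k&=roi
        t+=1-(k&m).sum()/max(1,(k|m).sum())
    return t
for VV in (V,V[:2]):
    o=minimize(iou,[.531,.228,.006,.11],args=(VV,),method='Nelder-Mead',options=dict(initial_simplex=np.array([.531,.228,.006,.11])+np.r_[[np.zeros(4)],np.diag([.008,.008,.006,.06])],xatol=1e-4,fatol=1e-4,maxiter=600))
    print(o.x.round(4),np.degrees(o.x[3]).round(1),o.fun/len(VV),[iou(o.x,[v]).round(3) for v in V])
E
python3 fit.py
```

```text
top [282 171  14  16 160] [288.1 177.1]
side [ 280  214   60   30 1686] [309.4 228.4]
wrist [ 413  159   56  102 3929] [440.6 203. ]
[0.5333 0.228  0.0061 0.1651] 9.5 0.33158173299855176 [np.float64(0.834), np.float64(0.075), np.float64(0.086)]
[0.532  0.2257 0.0044 0.1553] 8.9 0.4557319001833425 [np.float64(0.83), np.float64(0.082), np.float64(0.16)]
```

```bash
sed -i "s#c=cap(n); h=#c=cap(n)\n    if n=='top': c['img']=cv2.imread('pics/top0.png')[:,:,::-1].copy()\n    h=#; s#for VV in (V,V\[:2\])#for VV in (V,V[1:])#" fit.py; python3 fit.py; python3 go.py
```

```text
top [282 171  19  63 831] [291.1 202.1]
side [ 280  214   60   30 1684] [309.4 228.4]
wrist [ 414  159   55  103 3952] [440.8 202.8]
[0.5337 0.228  0.0042 0.1342] 7.7 0.09352311370224416 [np.float64(0.109), np.float64(0.094), np.float64(0.077)]
[0.5338 0.2299 0.0045 0.164 ] 9.4 0.08167462879665238 [np.float64(0.151), np.float64(0.092), np.float64(0.071)]
t 3.17 [489.65   85.914 226.809] [ 179.988    0.024 -173.717] F [-0.027  0.382  0.028] w 0.08789294199201747 0.0 j [  32.646    3.582  -21.207   -0.001  -65.185 -116.362]
```

```bash
python3 go.py "533 228 150 -172.5" "533 228 44 -172.5"
```

```text
t 3.17 [489.65   85.914 226.809] [ 179.988    0.024 -173.717] F [-0.027  0.382  0.028] w 0.08789294199201747 0.0 j [  32.646    3.582  -21.207   -0.001  -65.185 -116.362]
533 228 150 -172.5 slide/150 [-0.391  0.91   0.512] turn/90 -0.014
533 228 44 -172.5 slide/150 [ 0.    -0.     0.707] turn/90 -0.0
```

Call:
send_rows([
  {"slide": [-0.39,0.91,0.2],"turn": -0.014,"gripper": 0.7},
  {"slide": [-0.39,0.91,0.5],"turn": -0.014,"gripper": 0.7},
  {"slide": [-0.39,0.91,0.5],"turn": -0.014,"gripper": 0.7},
  {"slide": [-0.39,0.91,0.5],"turn": -0.014,"gripper": 0.7},
  {"slide": [-0.39,0.91,0.5],"turn": -0.014,"gripper": 0.7},
])

```text
time_s: 3.58
tcp_pos: [0.5328, 0.2317, 0.1469]
eef_rot: [-179.9, -0.2, -172.3]
contact_force: [0.4, 0.0, 0.3]
gripper_width: 0.0633
gripper_force: 0.0
```

```bash
python3 - <<'E'
from h import *
c=cap('wrist','w2.png'); print(c['origin'])
E
python3 go.py "533 228 44 -172.5"
```

```text
[0.45580823 0.22107304 0.30391453]
t 3.63 [532.363 230.111 148.299] [-179.86    -0.236 -172.315] F [-0.244 -0.659  0.07 ] w 0.06222306059980413 0.0 j [  42.674   15.451  -17.514   -0.025  -57.31  -124.975]
533 228 44 -172.5 slide/150 [-0.002 -0.015  0.695] turn/90 0.002
```

View pics/w2.png

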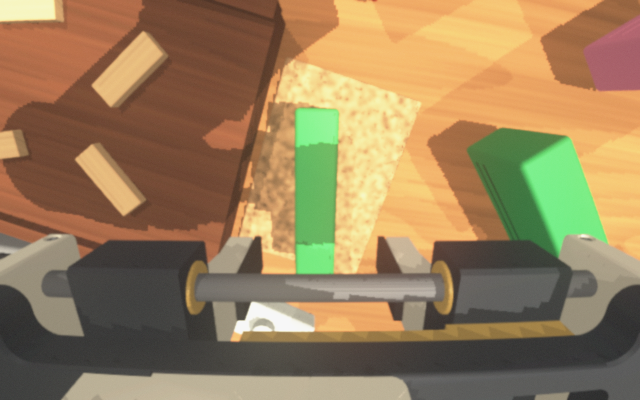

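The wrist view shows the block at columns 296–338, centred between the fingers and parallel to them. I'm descending to grip it.

Call:
send_rows([
  {"slide": [0,-0.01,0.2],"turn": 0,"gripper": 0.7},
  {"slide": [0,-0.01,0.4],"turn": 0,"gripper": 0.7},
  {"slide": [0,-0.01,0.6],"turn": 0,"gripper": 0.7},
  {"slide": [0,-0.01,0.69],"turn": 0,"gripper": 0.7},
  {"slide": [0,-0.01,0.69],"turn": 0,"gripper": 0.7},
])

```text
time_s: 4.05
tcp_pos: [0.5313, 0.225, 0.0454]
eef_rot: [-179.8, -0.3, -172.5]
contact_force: [-0.4, 0.0, 1.3]
gripper_width: 0.0613
gripper_force: 0.0
```

Call:
send_rows([
  {"slide": [0,0,0],"turn": 0,"gripper": 0.2},
  {"slide": [0,0,0],"turn": 0,"gripper": 0.2},
  {"slide": [0,0,0],"turn": 0,"gripper": 0.2},
  {"slide": [0,0,0],"turn": 0,"gripper": 0.2},
  {"slide": [0,0,0],"turn": 0,"gripper": 0.2},
], newtons=35)

```text
time_s: 4.47
tcp_pos: [0.5335, 0.2278, 0.0493]
eef_rot: [179.9, 0.1, -172.4]
contact_force: [0.4, 1.5, 1.5]
gripper_width: 0.0337
gripper_force: 1.3
```

```bash
python3 go.py
```

```text
t 4.47 [533.53  227.805  49.272] [ 179.932    0.101 -172.387] F [0.403 1.505 1.509] w 0.03369905299898392 1.2820954620838165 j [  42.429   21.635  -23.875    0.003  -44.369 -124.818]
```

Call:
send_rows([
  {"slide": [0,0,0],"turn": 0,"gripper": 0.2},
  {"slide": [0,0,0],"turn": 0,"gripper": 0.2},
  {"slide": [0,0,0],"turn": 0,"gripper": 0.2},
  {"slide": [0,0,0],"turn": 0,"gripper": 0.2},
  {"slide": [0,0,0],"turn": 0,"gripper": 0.2},
])

```text
time_s: 4.88
tcp_pos: [0.5335, 0.2279, 0.0491]
eef_rot: [180.0, 0.1, -172.3]
contact_force: [-1.1, -0.2, 7.5]
gripper_width: 0.0318
gripper_force: 34.8
```

```bash
python3 go.py
```

```text
t 4.88 [533.485 227.893  49.142] [ 179.971    0.079 -172.34 ] F [-1.14  -0.198  7.509] w 0.03176330893254575 34.80929374694824 j [  42.452   21.66   -23.866    0.03   -44.392 -124.814]
```

```bash
python3 go.py "533 228 145 -172.3" "498.5 140 130 -189.7" "498.5 140 95 -189.7"
```

```text
t 4.88 [533.485 227.893  49.142] [ 179.971    0.079 -172.34 ] F [-1.14  -0.198  7.509] w 0.03176330893254575 34.80929374694824 j [  42.452   21.66   -23.866    0.03   -44.392 -124.814]
533 228 145 -172.3 slide/150 [ 0.003  0.001 -0.639] turn/90 -0.0
498.5 140 130 -189.7 slide/150 [ 0.307 -0.551  0.1  ] turn/90 0.193
498.5 140 95 -189.7 slide/150 [ 0.    -0.     0.233] turn/90 -0.0
```

Call:
send_rows([
  {"slide": [0,0,-0.15],"turn": 0,"gripper": 0.2},
  {"slide": [0,0,-0.35],"turn": 0,"gripper": 0.2},
  {"slide": [0,0,-0.55],"turn": 0,"gripper": 0.2},
  {"slide": [0,0,-0.64],"turn": 0,"gripper": 0.2},
  {"slide": [0,0,-0.64],"turn": 0,"gripper": 0.2},
])

```text
time_s: 5.3
tcp_pos: [0.5345, 0.2286, 0.1478]
eef_rot: [179.8, 0.3, -172.4]
contact_force: [0.0, 0.5, -3.8]
gripper_width: 0.0318
gripper_force: 34.8
```

Call:
send_rows([
  {"slide": [0.15,-0.27,0],"turn": 0.1,"gripper": 0.2},
  {"slide": [0.31,-0.55,0],"turn": 0.193,"gripper": 0.2},
  {"slide": [0.31,-0.55,0.1],"turn": 0.193,"gripper": 0.2},
  {"slide": [0.31,-0.55,0.1],"turn": 0.193,"gripper": 0.2},
  {"slide": [0.31,-0.55,0.1],"turn": 0.193,"gripper": 0.2},
])

```text
time_s: 5.72
tcp_pos: [0.4967, 0.1383, 0.1278]
eef_rot: [-179.9, -0.1, 170.2]
contact_force: [1.0, 0.3, -2.4]
gripper_width: 0.0316
gripper_force: 34.8
```

```bash
python3 - <<'E'
from h import *
c=cap('wrist','w3.png'); c2=cap('side','s3.png')
E
python3 go.py "498.5 140 95 -189.7"
```

```text
t 5.82 [498.127 139.853 128.809] [-179.987   -0.006  170.305] F [-0.113  1.748 -2.058] w 0.03178587986496405 34.81069564819336 j [  37.445   10.85   -26.742    0.006  -52.422 -137.144]
498.5 140 95 -189.7 slide/150 [-0.002  0.001  0.225] turn/90 0.0
```

View pics/w3.png

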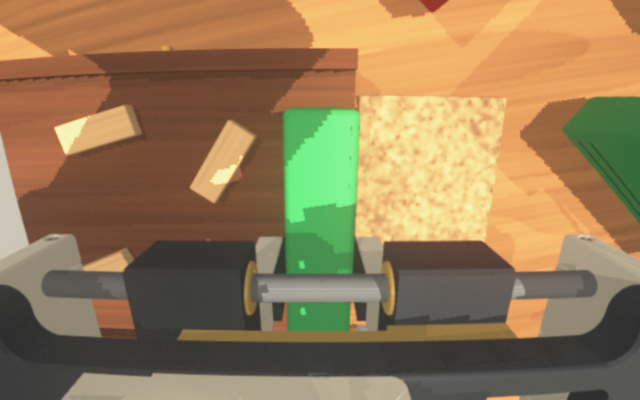

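The lid and block are now parallel. The block's low end is at row 110, and the outer chip spans rows 105–152. I'll check the lateral coverage numerically.

```bash
python3 - <<'E'
from h import *
np.set_printoptions(precision=1,suppress=True)
c=cap('wrist'); a=np.radians(-9.7); ex=np.array([np.cos(a),np.sin(a)]); ey=np.array([-ex[1],ex[0]])
def w(uv,z):
    P=plane(c,uv,z)[:,:2]*1000-[484.5,23]; return np.c_[P@ex,P@ey]
s=get_state(); zb=s['tcp_pos'][2]-.043
print('block top end',w([(288,110),(356,110)],zb+.07))
print('chipA',w([(130,105),(141,137),(66,154),(55,124)],.06))
print('chipB',w([(232,120),(257,134),(215,203),(190,188)],.06))
print('rail top outer/inner edge',w([(200,51),(340,50),(200,73),(340,70)],.062))
print('lid end edge/mat corner',w([(358,50),(358,70)],.062),w([(358,97),(505,97)],.006))
E
```

```text
block top end [[-82.5 104.5]
 [-82.5 131.6]]
chipA [[-85.9 -16.3]
 [-63.4 -11.5]
 [-51.9 -72.6]
 [-74.2 -76.8]]
chipB [[-74.5  56. ]
 [-64.7  73.1]
 [-13.6  38.4]
 [-25.3  20.6]]
rail top outer/inner edge [[-119.7   38. ]
 [-119.5  130.7]
 [-105.8   36.9]
 [-107.   130.9]]
lid end edge/mat corner [[-119.6  142.6]
 [-107.1  142.9]] [[-91.  150.1]
 [-93.1 278.5]]
```

Call:
send_rows([
  {"slide": [0,0,0.08],"turn": 0,"gripper": 0.2},
  {"slide": [0,0,0.16],"turn": 0,"gripper": 0.2},
  {"slide": [0,0,0.225],"turn": 0,"gripper": 0.2},
  {"slide": [0,0,0.225],"turn": 0,"gripper": 0.2},
  {"slide": [0,0,0.225],"turn": 0,"gripper": 0.2},
])

```text
time_s: 6.28
tcp_pos: [0.4979, 0.1398, 0.095]
eef_rot: [-179.9, -0.0, 170.3]
contact_force: [0.5, -0.5, -2.1]
gripper_width: 0.0318
gripper_force: 34.9
```

```bash
python3 go.py "457 -115 94 170.3"
```

```text
t 6.28 [497.858 139.807  94.986] [-179.943   -0.041  170.299] F [ 0.457 -0.545 -2.149] w 0.031833849863037736 34.870339035987854 j [  37.464   13.193  -29.026    0.011  -47.851 -137.173]
457 -115 94 170.3 slide/150 [-0.018 -1.72   0.007] turn/90 -0.0
```

Call:
send_rows([
  {"slide": [0,-0.08,0.007],"turn": 0,"gripper": 0.2},
  {"slide": [0,-0.16,0.007],"turn": 0,"gripper": 0.2},
  {"slide": [0,-0.24,0.007],"turn": 0,"gripper": 0.2},
  {"slide": [0,-0.32,0.007],"turn": 0,"gripper": 0.2},
  {"slide": [0,-0.4,0.007],"turn": 0,"gripper": 0.2},
])

```text
time_s: 6.7
tcp_pos: [0.4874, 0.0789, 0.0946]
eef_rot: [180.0, 0.0, 170.2]
contact_force: [-0.3, 0.4, -3.4]
gripper_width: 0.032
gripper_force: 34.9
```

Call:
send_rows([
  {"slide": [0,-0.08,0],"turn": 0,"gripper": 0.2},
  {"slide": [0,-0.16,0],"turn": 0,"gripper": 0.2},
  {"slide": [0,-0.24,0],"turn": 0,"gripper": 0.2},
  {"slide": [0,-0.32,0],"turn": 0,"gripper": 0.2},
  {"slide": [0,-0.4,0],"turn": 0,"gripper": 0.2},
])

```text
time_s: 7.12
tcp_pos: [0.4773, 0.02, 0.0943]
eef_rot: [180.0, 0.0, 170.2]
contact_force: [-0.2, 0.3, -3.2]
gripper_width: 0.0318
gripper_force: 34.9
```

```bash
python3 - <<'E'
from h import *
c=cap('wrist','w4.png')
E
python3 go.py "457 -115 94 170.3"
```

```text
t 7.17 [476.347  18.577  94.113] [-179.963   -0.056  170.214] F [-0.49  -1.679 -3.074] w 0.031919547375815586 34.87012803554535 j [  25.955    9.677  -33.917   -0.004  -46.473 -125.738]
457 -115 94 170.3 slide/150 [-0.024 -0.899  0.001] turn/90 -0.001
```

View pics/w4.png

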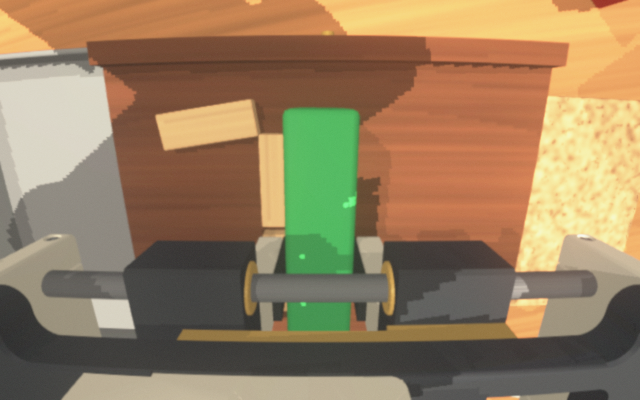

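Chip B now lies flush on the block face (260–285, 135–228), and chip A is just ahead at (207,125), close to the block's outer end. I'll shift 5 mm outward and keep sweeping.

Call:
send_rows([
  {"slide": [0.02,-0.06,0],"turn": 0,"gripper": 0.2},
  {"slide": [0.035,-0.12,0],"turn": 0,"gripper": 0.2},
  {"slide": [0.035,-0.18,0],"turn": 0,"gripper": 0.2},
  {"slide": [0.035,-0.24,0],"turn": 0,"gripper": 0.2},
  {"slide": [0.035,-0.3,0],"turn": 0,"gripper": 0.2},
])

```text
time_s: 7.58
tcp_pos: [0.4645, -0.023, 0.0943]
eef_rot: [180.0, 0.0, 170.3]
contact_force: [0.2, 0.2, -2.4]
gripper_width: 0.0316
gripper_force: 34.9
```

Call:
send_rows([
  {"slide": [0,-0.06,0],"turn": 0,"gripper": 0.2},
  {"slide": [0,-0.12,0],"turn": 0,"gripper": 0.2},
  {"slide": [0,-0.18,0],"turn": 0,"gripper": 0.2},
  {"slide": [0,-0.24,0],"turn": 0,"gripper": 0.2},
  {"slide": [0,-0.3,0],"turn": 0,"gripper": 0.2},
])

```text
time_s: 8.0
tcp_pos: [0.4569, -0.0675, 0.0942]
eef_rot: [-180.0, -0.0, 170.2]
contact_force: [-0.4, 0.0, -3.3]
gripper_width: 0.0315
gripper_force: 34.9
```

```bash
python3 - <<'E'
from h import *
w=cap('wrist')['img'];t=cap('top')['img']
cv2.imwrite('pics/c5.png',np.vstack([w[30:330],cv2.resize(t[150:310,310:510],(640,512))[:290]])[:,:,::-1])
E
python3 go.py "459 -117 94 170.3"
```

```text
t 8.1 [456.554 -67.848  94.142] [-179.984   -0.032  170.176] F [-1.132 -0.285 -2.46 ] w 0.031916510340657844 34.870158433914185 j [  16.101    8.267  -35.719    0.     -46.049 -115.924]
459 -117 94 170.3 slide/150 [-0.072 -0.32   0.001] turn/90 -0.001
```

View pics/c5.png

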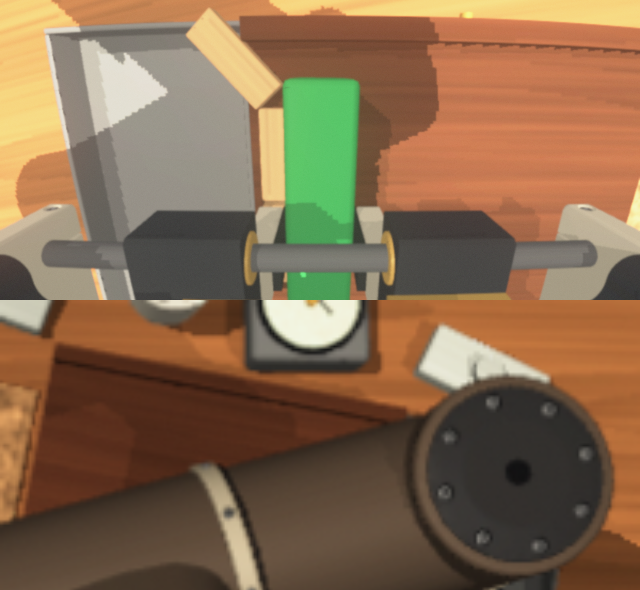

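Chip A has swung outward, with its far corner at crop (210,8), near the tray's side wall. I'll locate it.

```bash
cat > loc.py <<'E'
import sys; from h import *
np.set_printoptions(precision=1,suppress=True)
def wf(c,uv,z):
    a=np.radians(-9.7); ex=np.array([np.cos(a),np.sin(a)]); ey=np.array([-ex[1],ex[0]])
    P=plane(c,uv,z)[:,:2]*1000-[484.5,23]; return np.c_[P@ex,P@ey]
if __name__=='__main__':
    c=cap('wrist')
    print('chipA',wf(c,[(210,38),(187,65),(258,137),(284,112)],.06),wf(c,[(210,38),(187,65),(258,137),(284,112)],.06).mean(0))
    print('chipB',wf(c,[(259,139),(262,231)],.06))
    print('tray corner',wf(c,[(47,60),(241,53)],.035),'rail end',wf(c,[(241,46),(241,67)],.062))
    print('block end',wf(c,[(286,110),(356,110)],.051+.07))
E
python3 loc.py
```

```text
chipA [[-127.4 -155.7]
 [-113.4 -170.2]
 [ -72.  -131.3]
 [ -86.4 -115.2]] [ -99.8 -143.1]
chipB [[ -70.8 -130.7]
 [ -11.3 -132.1]]
tray corner [[-123.5 -277.4]
 [-122.9 -144.3]] rail end [[-122.5 -137.9]
 [-111.4 -138.6]]
block end [[ -88.4 -107.9]
 [ -88.4  -80. ]]
```

Call:
send_rows([
  {"slide": [0,0.05,0],"turn": 0,"gripper": 0.2},
  {"slide": [0,0.05,0],"turn": 0,"gripper": 0.2},
  {"slide": [0.067,0.05,0],"turn": 0,"gripper": 0.2},
  {"slide": [0.067,0.03,0],"turn": 0,"gripper": 0.2},
  {"slide": [0.067,0,0],"turn": 0,"gripper": 0.2},
])

```text
time_s: 8.57
tcp_pos: [0.4466, -0.0645, 0.0943]
eef_rot: [180.0, -0.0, 170.3]
contact_force: [-0.8, 0.7, -2.4]
gripper_width: 0.032
gripper_force: 34.9
```

Call:
send_rows([
  {"slide": [0,-0.03,0],"turn": 0,"gripper": 0.2},
  {"slide": [0,-0.06,0],"turn": 0,"gripper": 0.2},
  {"slide": [0,-0.09,0],"turn": 0,"gripper": 0.2},
  {"slide": [0,-0.12,0],"turn": 0,"gripper": 0.2},
  {"slide": [0,-0.12,0],"turn": 0,"gripper": 0.2},
])

```text
time_s: 8.98
tcp_pos: [0.4439, -0.0835, 0.0942]
eef_rot: [-180.0, -0.0, 170.2]
contact_force: [-1.0, 0.2, -2.8]
gripper_width: 0.0319
gripper_force: 34.9
```

```bash
python3 - <<'E'
from h import *
w=cap('wrist')['img'];t=cap('side')['img']
cv2.imwrite('pics/c6.png',np.vstack([w[0:300],cv2.resize(t[130:220,280:420],(640,411))[:290]])[:,:,::-1])
E
python3 go.py
```

```text
t 9.08 [444.072 -82.953  94.215] [-179.999   -0.006  170.199] F [ 0.008 -0.615 -2.71 ] w 0.031767056535883235 34.870285391807556 j [  14.541    7.327  -36.877   -0.002  -45.802 -114.341]
```

View pics/c6.png

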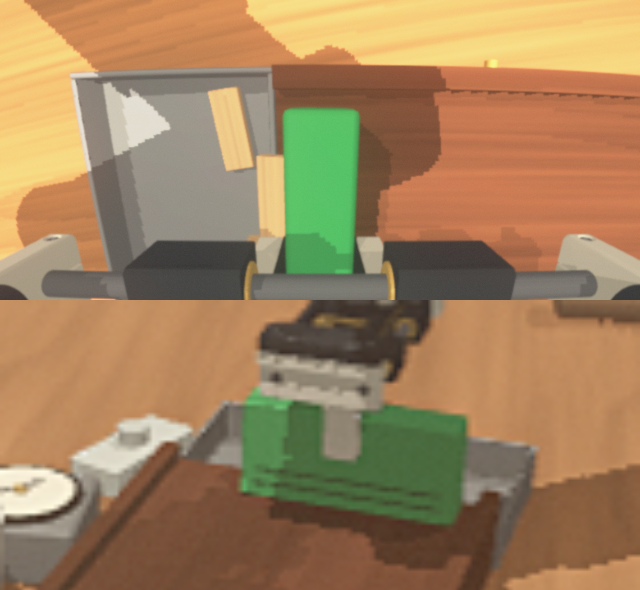

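Chip A is now in the tray at (230,128) in the wrist picture, B is at the lip, and nothing remains behind the block in the side view. I'll back off, shift inward to cover the right-hand chips, and finish the sweep.

Call:
send_rows([
  {"slide": [0,0.06,0],"turn": 0,"gripper": 0.2},
  {"slide": [0,0.06,0],"turn": 0,"gripper": 0.2},
  {"slide": [-0.14,0.06,0],"turn": 0,"gripper": 0.2},
  {"slide": [-0.14,0.06,0],"turn": 0,"gripper": 0.2},
  {"slide": [-0.14,0,0],"turn": 0,"gripper": 0.2},
])

```text
time_s: 9.5
tcp_pos: [0.4662, -0.0853, 0.0943]
eef_rot: [180.0, 0.0, 170.3]
contact_force: [-0.5, 0.4, -2.7]
gripper_width: 0.0318
gripper_force: 34.9
```

Call:
send_rows([
  {"slide": [0,-0.05,0],"turn": 0,"gripper": 0.2},
  {"slide": [0,-0.1,0],"turn": 0,"gripper": 0.2},
  {"slide": [0,-0.15,0],"turn": 0,"gripper": 0.2},
  {"slide": [0,-0.2,0],"turn": 0,"gripper": 0.2},
  {"slide": [0,-0.24,0],"turn": 0,"gripper": 0.2},
])

```text
time_s: 9.92
tcp_pos: [0.4583, -0.1226, 0.0943]
eef_rot: [180.0, 0.0, 170.2]
contact_force: [0.6, -0.6, -3.8]
gripper_width: 0.0318
gripper_force: 34.9
```

Call:
send_rows([
  {"slide": [0,0,0],"turn": 0,"gripper": 0.2},
  {"slide": [0,0,0],"turn": 0,"gripper": 0.2},
  {"slide": [0,0.1,-0.1],"turn": 0,"gripper": 0.2},
  {"slide": [0,0.3,-0.3],"turn": 0,"gripper": 0.2},
  {"slide": [0,0.5,-0.4],"turn": 0,"gripper": 0.2},
])

```text
time_s: 10.33
tcp_pos: [0.472, -0.0474, 0.1564]
eef_rot: [-180.0, 0.1, 170.2]
contact_force: [2.2, 0.9, -1.9]
gripper_width: 0.0321
gripper_force: 34.9
```

```bash
python3 - <<'E'
from h import *
c=cap('wrist');w=c['img'];t=cap('side')['img']
for o in ['chip1']:
    for n in ['wrist','side']:
        for d in optics.look_for(n,o): print(n,o,np.round(d['location'],4),round(d['p'],2))
cv2.imwrite('pics/c7.png',np.vstack([w[0:300],cv2.resize(t[130:220,280:420],(640,411))[:290]])[:,:,::-1])
E
python3 go.py
```

```text
wrist chip1 [ 0.3682 -0.1354  0.0119] 0.89
wrist chip1 [ 0.4125 -0.128   0.0209] 0.81
wrist chip1 [ 0.4787 -0.1304  0.0265] 0.75
wrist chip1 [ 0.4777 -0.1463  0.0297] 0.56
side chip1 [ 0.653  -0.0399  0.0482] 0.45
t 10.53 [471.657 -46.678 154.67 ] [179.955   0.055 170.358] F [-0.19  -0.133 -4.016] w 0.0321370689571964 34.870246052742004 j [  18.206    5.041  -29.869   -0.017  -55.02  -117.838]
```

View pics/c7.png

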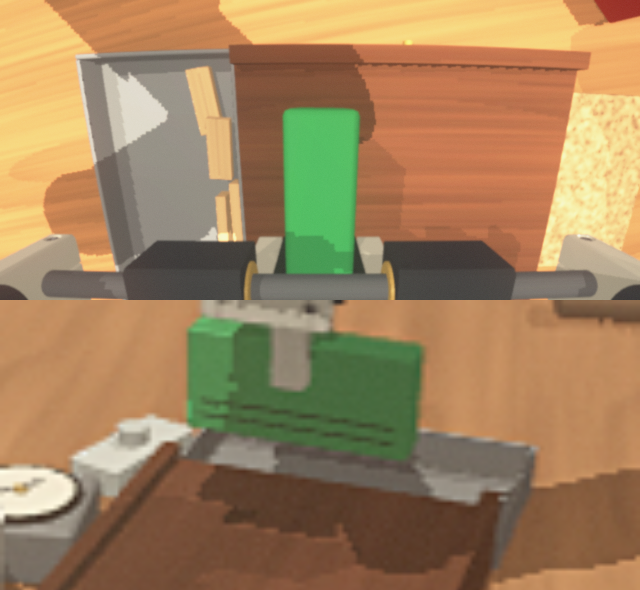

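Chips A and B lie in the tray at (203,92) and (218,148). C and D form narrow strips at (222,218) and (235,210) close to the tray's near wall. I need a clearer look at those two.

Call:
send_rows([
  {"slide": [-0.15,0,-0.1],"turn": 0,"gripper": 0.2},
  {"slide": [-0.3,0,-0.2],"turn": 0,"gripper": 0.2},
  {"slide": [-0.45,0,-0.2],"turn": 0,"gripper": 0.2},
  {"slide": [-0.45,0,-0.2],"turn": 0,"gripper": 0.2},
  {"slide": [-0.45,0,-0.2],"turn": 0,"gripper": 0.2},
])

```text
time_s: 10.95
tcp_pos: [0.5377, -0.06, 0.1827]
eef_rot: [-180.0, -0.2, 170.1]
contact_force: [-1.1, 0.0, -4.2]
gripper_width: 0.0318
gripper_force: 34.9
```

```bash
python3 - <<'E'
from h import *
c=cap('wrist');w=c['img']; t=cap('top')['img']
for d in optics.look_for('wrist','chip1'): print(np.round(d['location'],4),round(d['p'],2),proj(c,d['location'])[0].round())
cv2.imwrite('pics/c8.png',np.hstack([cv2.resize(w[0:240,40:300],None,fx=2,fy=2),cv2.resize(t[170:300,420:500],(280,480))])[:,:,::-1])
import pickle; pickle.dump(c,open('c8.pkl','wb'))
E
python3 go.py
```

```text
[ 0.3665 -0.1333  0.0139] 0.95 [212.  22.]
[ 0.4893 -0.153   0.0272] 0.93 [220. 154.]
[ 0.4186 -0.1291  0.0184] 0.89 [228.  77.]
[ 0.4827 -0.1287  0.0239] 0.85 [242. 143.]
[ 0.696  -0.0481  0.054 ] 0.42 [355. 328.]
t 11.1 [536.632 -59.666 183.267] [-179.964   -0.124  170.206] F [-0.932  0.226 -2.194] w 0.03200388415507707 34.87032473087311 j [  14.449    9.876  -19.884   -0.021  -60.367 -114.233]
```

View pics/c8.png

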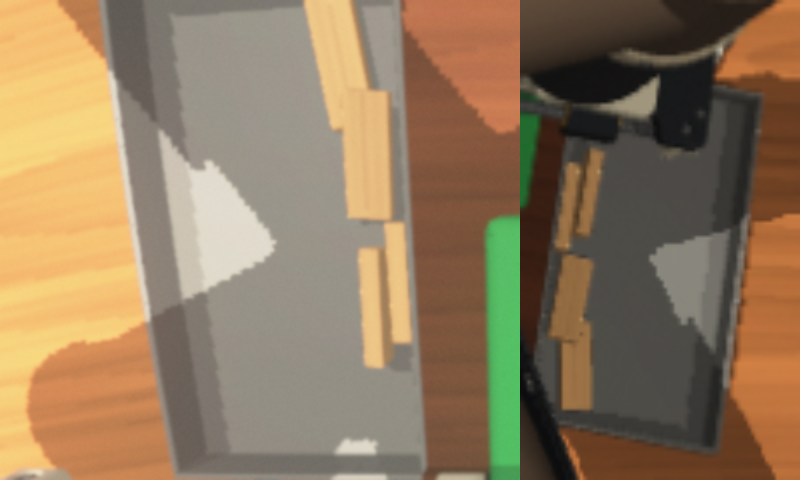

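All four chips are inside the tray. A and B lie flat, and C and D stand on edge at crop (372,305) and (397,280), inside the near wall. I'm taking the block back to the mat.

```bash
python3 go.py "522 232 140 170.3" "522 232 52 170.3"
```

```text
t 11.1 [536.632 -59.666 183.267] [-179.964   -0.124  170.206] F [-0.932  0.226 -2.194] w 0.03200388415507707 34.87032473087311 j [  14.449    9.876  -19.884   -0.021  -60.367 -114.233]
522 232 140 170.3 slide/150 [0.427 1.9   0.288] turn/90 -0.001
522 232 52 170.3 slide/150 [ 0.    -0.     0.587] turn/90 -0.0
```

Call:
send_rows([
  {"slide": [0.04,0.19,0],"turn": 0,"gripper": 0.2},
  {"slide": [0.08,0.38,0],"turn": 0,"gripper": 0.2},
  {"slide": [0.13,0.57,0],"turn": 0,"gripper": 0.2},
  {"slide": [0.17,0.76,0],"turn": 0,"gripper": 0.2},
  {"slide": [0.21,0.95,0],"turn": 0,"gripper": 0.2},
])

```text
time_s: 11.52
tcp_pos: [0.5299, 0.0875, 0.1842]
eef_rot: [-180.0, -0.0, 170.2]
contact_force: [1.2, 0.2, -2.4]
gripper_width: 0.0321
gripper_force: 34.9
```

Call:
send_rows([
  {"slide": [0.05,0.25,0],"turn": 0,"gripper": 0.2},
  {"slide": [0.1,0.5,0],"turn": 0,"gripper": 0.2},
  {"slide": [0.16,0.75,0],"turn": 0,"gripper": 0.2},
  {"slide": [0.21,0.95,0.15],"turn": 0,"gripper": 0.2},
  {"slide": [0.21,0.95,0.28],"turn": 0,"gripper": 0.2},
])

```text
time_s: 11.93
tcp_pos: [0.5242, 0.2376, 0.1425]
eef_rot: [179.8, 0.1, 170.5]
contact_force: [0.8, 0.2, -3.0]
gripper_width: 0.0321
gripper_force: 34.9
```

```bash
python3 go.py "522 232 52 170.3"; python3 - <<'E'
from loc import *
c=cap('wrist','w9.png')
for d in optics.look_for('wrist','mat'): print(np.round(d['location'],4),round(d['p'],2))
E
```

```text
t 11.93 [524.18  237.6   142.508] [179.802   0.139 170.464] F [ 0.777  0.183 -3.042] w 0.032067358050392465 34.870657324790955 j [  43.846   15.089  -18.888   -0.008  -55.781 -143.377]
522 232 52 170.3 slide/150 [ 0.008 -0.039  0.603] turn/90 0.002
[0.5 0.2 0. ] 0.81
```

View pics/w9.png

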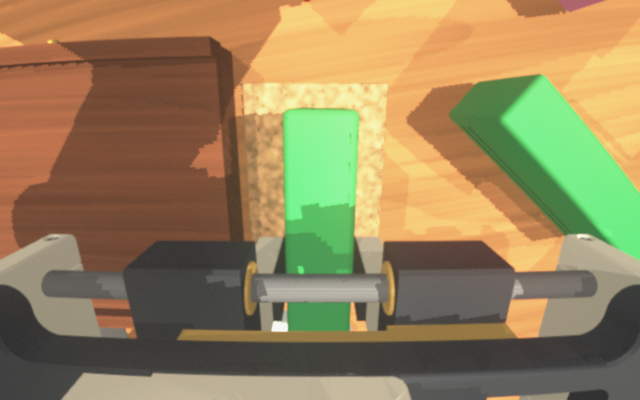

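The block hangs at columns 285–358, centred over the mat (242–387) and parallel to it. I'm lowering it.

Call:
send_rows([
  {"slide": [0,-0.03,0.15],"turn": 0,"gripper": 0.2},
  {"slide": [0,-0.03,0.3],"turn": 0,"gripper": 0.2},
  {"slide": [0,-0.03,0.45],"turn": 0,"gripper": 0.2},
  {"slide": [0,-0.03,0.56],"turn": 0,"gripper": 0.2},
  {"slide": [0,-0.03,0.6],"turn": 0,"gripper": 0.2},
])

```text
time_s: 12.45
tcp_pos: [0.5223, 0.2259, 0.0509]
eef_rot: [-179.9, -0.1, 170.2]
contact_force: [-0.5, -1.2, -3.7]
gripper_width: 0.0321
gripper_force: 34.9
```

Call:
send_rows([
  {"slide": [0,0,0],"turn": 0,"gripper": 0.2},
  {"slide": [0,0,0],"turn": 0,"gripper": 0.2},
  {"slide": [0,0,0],"turn": 0,"gripper": 0.2},
  {"slide": [0,0,0],"turn": 0,"gripper": 0.2},
  {"slide": [0,0,0],"turn": 0,"gripper": 0.2},
])

```text
time_s: 12.87
tcp_pos: [0.5239, 0.2283, 0.0534]
eef_rot: [179.9, 0.1, 170.2]
contact_force: [-0.0, -0.0, -1.7]
gripper_width: 0.0317
gripper_force: 34.9
```

```bash
python3 go.py
```

```text
t 12.87 [523.917 228.312  53.438] [179.918   0.07  170.249] F [-0.018 -0.013 -1.682] w 0.031676307453105644 34.8701548576355 j [  43.16    20.66   -24.768    0.008  -44.464 -142.917]
```

Call:
send_rows([
  {"slide": [0,0,0.013],"turn": 0,"gripper": 0.2},
  {"slide": [0,0,0.026],"turn": 0,"gripper": 0.2},
  {"slide": [0,0,0.026],"turn": 0,"gripper": 0.2},
  {"slide": [0,0,0.026],"turn": 0,"gripper": 0.2},
  {"slide": [0,0,0.026],"turn": 0,"gripper": 0.2},
])

```text
time_s: 13.28
tcp_pos: [0.5237, 0.2284, 0.049]
eef_rot: [180.0, 0.0, 170.3]
contact_force: [-2.4, 1.2, 5.2]
gripper_width: 0.0318
gripper_force: 34.9
```

```bash
python3 go.py
```

```text
t 13.28 [523.713 228.402  48.965] [179.957   0.041 170.268] F [-2.359  1.185  5.219] w 0.03177865637578979 34.913538694381714 j [  43.183   21.007  -24.983    0.01   -43.95  -142.922]
```

The block is on the mat, with the vertical force now upward at 5 N. I'm releasing and retreating.

Call:
send_rows([
  {"slide": [0,0,0],"turn": 0,"gripper": 0.6},
  {"slide": [0,0,0],"turn": 0,"gripper": 0.7},
  {"slide": [0,0,0],"turn": 0,"gripper": 0.7},
  {"slide": [0,0,0],"turn": 0,"gripper": 0.7},
  {"slide": [0,0,0],"turn": 0,"gripper": 0.7},
])

```text
time_s: 13.7
tcp_pos: [0.5234, 0.2279, 0.0482]
eef_rot: [-180.0, -0.0, 170.2]
contact_force: [1.0, -0.1, -0.3]
gripper_width: 0.0584
gripper_force: 0.0
```

Call:
send_rows([
  {"slide": [0,0,-0.1],"turn": 0,"gripper": 0.7},
  {"slide": [0,0,-0.25],"turn": 0,"gripper": 0.7},
  {"slide": [0,0,-0.45],"turn": 0,"gripper": 0.7},
  {"slide": [0,0,-0.7],"turn": 0,"gripper": 0.7},
  {"slide": [0,0,-0.9],"turn": 0,"gripper": 0.7},
])

```text
time_s: 14.12
tcp_pos: [0.5236, 0.2278, 0.1856]
eef_rot: [180.0, 0.0, 170.3]
contact_force: [2.1, 0.7, -0.6]
gripper_width: 0.0614
gripper_force: 0.0
```

Call:
send_rows([
  {"slide": [0,-0.2,0],"turn": 0,"gripper": 0.7},
  {"slide": [0,-0.4,0],"turn": 0,"gripper": 0.7},
  {"slide": [0,-0.6,0],"turn": 0,"gripper": 0.7},
  {"slide": [0,-0.6,0],"turn": 0,"gripper": 0.7},
  {"slide": [0,-0.6,0],"turn": 0,"gripper": 0.7},
])

```text
time_s: 14.53
tcp_pos: [0.5079, 0.138, 0.1837]
eef_rot: [180.0, 0.0, 170.1]
contact_force: [0.4, 0.5, -0.1]
gripper_width: 0.0612
gripper_force: 0.0
```

```bash
sed -i "/if n=='top': c\['img'\]/d; s/V,V\[1:\]/V[1:],V/; s/531,.228,.006,.11/524,.229,.006,-.17/g" fit.py; python3 fit.py; python3 go.py; python3 - <<'E'
from loc import *
for n in ['top','wrist','side']:
    c=cap(n)
    for o in ['chip1','mat','barometer','cup','weight1']:
        for d in optics.look_for(n,o): print(n,o,np.round(d['location'],3),round(d['p'],2))
E
```

```text
top [ 171  162   49   53 1052] [195.1 187.8]
side [ 284  210   60   39 1668] [313.5 228.9]
wrist [ 385  108   63  154 6651] [414.  177.6]
[ 0.5229  0.2275  0.0035 -0.1779] -10.2 0.10525124295249022 [np.float64(1.0), np.float64(0.096), np.float64(0.115)]
[ 0.5229  0.2275  0.0035 -0.1779] -10.2 0.4035008286349935 [np.float64(1.0), np.float64(0.096), np.float64(0.115)]
t 14.68 [508.483 139.762 183.379] [179.989   0.014 170.256] F [ 0.618 -0.526  0.367] w 0.06112125024361769 0.0 j [  36.699    8.59   -21.473    0.003  -59.919 -136.445]
top chip1 [ 0.4 -0.1  0. ] 0.57
top chip1 [ 0.5 -0.1  0. ] 0.55
top chip1 [ 0.4 -0.1  0. ] 0.46
top mat [0.4 0.2 0. ] 0.95
top mat [ 0.4 -0.1  0. ] 0.45
top barometer [ 0.7 -0.1  0. ] 0.93
top cup [0.7 0.  0.1] 0.86
top cup [ 0.5 -0.2  0. ] 0.35
top weight1 [ 0.6 -0.2  0. ] 0.93
top weight1 [0.7 0.2 0. ] 0.84
wrist chip1 [ 0.4 -0.1  0. ] 0.89
wrist chip1 [ 0.5 -0.1  0. ] 0.64
wrist mat [0.5 0.2 0. ] 0.77
wrist cup [0.7 0.1 0. ] 0.89
wrist cup [ 0.4 -0.1  0. ] 0.74
wrist cup [0.5 0.2 0.1] 0.44
wrist weight1 [0.7 0.2 0. ] 0.82
side mat [0.5 0.3 0. ] 0.7
side barometer [ 0.7 -0.   0.1] 0.65
side barometer [0.7 0.1 0.1] 0.28
side cup [0.7 0.1 0.1] 0.88
side weight1 [0.7 0.2 0. ] 0.55
side weight1 [ 0.6 -0.2  0. ] 0.47
```

```bash
python3 -c "
from plant import order
print(order.close_job())"
```

```text
the job is handed in; nothing more can be done
None
```

I swept all four chips into the tray with the block, stood the block upright near the mat's centre and let go, did not see the barometer, cup or weights move, and handed the job in at about 15 s; no verdict came back.

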